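Hold a spring probe on the test stud

ROBOT

A 6-joint arm with a two-finger parallel gripper is mounted at the origin on a cart in front of the work surface, level with it; the furniture and walls round the work are solid. World frame = base frame: x ahead of the robot, y to its left, z up, the work surface at z = 0. Lengths are in m, angles in rad, forces in N, time in s.
With the tool pointing down it reaches from about 0.325 to 0.9 m from the base axis. Payload 3.5 kg.
Tool frame: the origin (TCP) lies where the fingers leave the gripper's body, on its centre line; the fingertips stand 73 mm ahead of it and the grasp point (between the pads) lies 54 mm ahead of it; z points along the fingers, y is the line along which they close (so a half turn about z gives the same grasp; the last joint's range is limited). The gripper opens to 85 mm and grips with 20 to 120 N. Pads are 22 mm wide; open, the fingers measure 114 mm over their backs; the gripper's body (76 mm by 85 mm) begins 54 mm behind the grasp point. The pads swing forward as they close: fully open they stand 13 mm farther back than shut.
Start: joints at [1.197, 0.276, -0.026, 1.268, 0, 1.467], TCP at [0.167, 0.602, 0.304] pointing down, gripper open.
Joint ranges: [-3.12, 3.12], [-0.85, 1.88], [-1.08, 1.24], [-1.95, 2.15], [-1.57, 1.53], [-3.14, 3.14]. Speed limits (rad/s): [2.57, 2.57, 3.14, 3.14, 3.14, 3.14].

INTERFACE

Orientations are given as a unit quaternion [x, y, z, w].
In Python, from bench import readout, snapshot, order gives the robot as it stands.
- The arm moves only by the shell command python3 -m creep 'ROWS'. ROWS is text: rows parted by semicolons, each of 7 numbers parted by spaces: the turn, a rotation vector about the tool's x, y, z in units of 5 degrees (1.0 is 5 degrees), then the shift along the tool's x, y, z in units of 25 mm (1.0 is 25 mm), then the closure, from -1 (fully open) to 1 (shut). In form: wx wy wz tx ty tz grip; .... A call has 1 to 5 rows; each row shifts and turns the commanded pose from where the row before left it, along the tool's axes as they then stand; what a row does not reach is not made up. A row lasts 1/12 s, in which the tool goes at most 41.7 mm and 7.16 degrees, less where a joint would pass 70% of its speed; a pose out of reach is approached as far as the arm can. A call is refused whole if a number of a shift passes 1 or a number of a turn 1, either way. A call with a gripper value outside its range is refused whole. The fingers move at their own pace and stop on an object; the grip force is fixed at half the most. Time passes only in rows, so rows that do not move let the fingers close. It gives the time, the measured TCP pose, the force, the opening and the grip force at its end, in the units of the state.
- readout.state(): the state, without advancing time (a new reading comes with each control period).
- snapshot(name): name is "scene" or "top" or "wrist"; returns a dict with "frame" (420x560x3 uint8, blue, green, red), "z_map" (420x560 float32, m along the optical axis (not along the pixel's ray), 0 where there is no reading), "K" (3x3 intrinsics, pixels), "T" (4x4, takes a point from camera to world coordinates). Camera axes: x right, y down, z forward; pixel columns grow to the right and rows downward; lengths in m; the calibration is good to about 2 mm. A picture is of the moment at which its call begins.
- order.hand_in(): hands the job in; it is judged then, once.
The state is a dict: "time": time; "joints": joint angles; "joint_velocities": joint speeds; "joint_torque": joint torques, N m; "position": TCP position; "tcp_rot": TCP orientation; "wrist_force": force on the tool from outside, world axes, zero at the start; "wrist_torque": the same for the moment, N m; "opening": opening from 0.0 (shut) to 1.0 (fully open); "grasp_force": force on a finger pad.
Only numpy, scipy, OpenCV 4.12 (cv2) and the standard library are available. Lean on these libraries where they do the work, as an engineer would, in place of code of your own. Each camera call takes 0.05 s, during which the arm holds its last target. There are 200 camera calls.

TASK

Take the yellow spring-loaded contact probe out of its blue stand and hold its brass tip on the middle of the brass stud with the red collar, on the tilted test plate. Hold the probe square to the tilted plate (not upright) and press lightly, so that the sprung plunger is about half-way in, never ramming it hard onto its stop. Finish while holding it there, still and in the gripper; do not shift the plate or disturb the loupe, tweezers and stamp nearby.

Things in the scene. Friction and masses are not known exactly. Their poses are not given: they have to be found in the camera images.
- probe: the contact probe, 138 mm long, 50 to 90 g, standing tip down in the stand. Origin on its axis under the round steel flange (22 mm diameter, 4 mm thick) that rests on the stand; z along the axis from tip to handle, x and y square to the handle's flats. Below the flange a steel barrel, 10 mm diameter, 50 mm long, then the brass plunger. It lifts straight up out of the stand
- probe_grip (a point): centre of the probe's yellow handle with black ribs, 36 mm above the flange's underside and 106 mm above the tip; handle 16 x 16 mm square and 56 mm long; axes as for the probe
- probe_tip (a point): very tip of the brass plunger (round nose, 4.4 mm in diameter), 70 mm below the flange's underside when out; axes as for the probe; it moves with the plunger
- plunger (a joint): how far the sprung plunger is pushed into the barrel (m): 0 fully out, 0.010 at its stop. It starts to give at 1 N and needs 0.4 N more for each mm: 3 N half-way, 5 N at the stop
- stand: fixed probe stand, 60 x 60 mm, with a blue top plate 50 x 50 mm whose top face is 90 mm above the worktop and whose 13 mm hole the probe hangs in; origin at the centre of its underside, z up. To its right (-y) the arm and round head of a fixed magnifier lamp stand up to 0.34 m above the worktop; a second one stands to the left of the plate, up to 0.39 m: cross above them
- stud: brass contact stud with the red collar, in the middle of a row of three (the others, 35 mm to either side, have black collars). Origin at the centre of its flat contact face, 14 mm in diameter, 6 mm above the plate; z points out of the plate, square to it; x up the slope, away from the robot; y along the row of studs
- loupe: black folding loupe, 30 x 57 x 15 mm, lying loose; origin at the centre of its underside
- tweezers: steel tweezers, 14 x 119 x 9 mm, lying loose; origin at the centre of their underside
- stamp: wooden hand stamp, 23 x 23 x 53 mm, standing loose; origin at the centre of its underside
- plate (a point): middle of the upper face of the aluminium test plate (140 x 120 mm, 8 mm thick); axes as for the stud. It leans towards the robot by 0.25 to 0.5 rad on a stiff hinge along its front edge (slips above about 3 N m, so it stays under a light push), over a dark fixed base 140 x 140 mm. A green socket board, 18 mm high, starts 27 mm up the slope from the stud
Things that resemble listed ones, but are neither listed nor needed, are in the scene too. Leave any green or orange look-alike of the probe alone. What is shaped like the stand but pink is not meant.

How it is judged:
By the outcome, as a careful person would: the job done as asked, in the order asked, and still so for the second after the job is handed in, while the arm keeps its last pose, push and grip.
It also fails if it takes over 43 s, if anything falls off the work surface, if the arm or the gripper's body presses on something with over 40 N, if the wrist force passes 120 N, or if a joint passes its speed limit or range.

## Working session

There is one attempt and no reset: what is moved stays moved. The work goes in short steps, Python scripts to look and compute and a shell command to move; the robot and the scene stay as the last step left them, time stands still between calls to the robot, and variables do not carry over. Pictures are saved under pics/ and viewed, at most 10 in all, crops included, and the job is handed in when it is done.

```bash
ls; mkdir -p pics
cat > h.py <<'E'
import numpy as np, cv2
from scipy.spatial.transform import Rotation as R
from bench import readout, snapshot, order
def snap(n):
    s=snapshot(n); np.savez(f'{n}.npz',**s); return s
def load(n): return dict(np.load(f'{n}.npz'))
def cloud(s):
    z=s['z_map']; v,u=np.mgrid[:z.shape[0],:z.shape[1]]
    K=s['K']; p=np.stack([(u-K[0,2])/K[0,0]*z,(v-K[1,2])/K[1,1]*z,z],-1)
    w=p@s['T'][:3,:3].T+s['T'][:3,3]; w[z==0]=np.nan; return w
E
python3 - <<'E'
from h import *
for n in('scene','top'):
    s=snap(n); cv2.imwrite(f'pics/{n}0.png',s['frame'])
    print(n,s['K'].tolist(),s['T'].round(3).tolist())
st=readout.state(); print(st)
E
```

```text
pics
scene [[420.2311439401928, 0.0, 285.3416367996151], [0.0, 420.2311439401928, 203.97651620224076], [0.0, 0.0, 1.0]] [[-0.884, -0.231, 0.407, 0.265], [-0.467, 0.474, -0.747, 0.617], [-0.021, -0.85, -0.527, 0.55], [0.0, 0.0, 0.0, 1.0]]
top [[413.97777376495833, 0.0, 276.43478322883095], [0.0, 413.97777376495833, 208.91161319208595], [0.0, 0.0, 1.0]] [[0.013, -0.986, 0.167, 0.49], [-1.0, -0.013, 0.003, -0.032], [-0.001, -0.167, -0.986, 0.963], [0.0, 0.0, 0.0, 1.0]]
{'time': 0.1, 'joints': array([ 1.19658649e+00,  2.77094244e-01, -2.77574488e-02,  1.26802461e+00,
       -1.10730124e-05,  1.46738479e+00]), 'joint_velocities': array([ 0.00027699, -0.00082846,  0.00318945,  0.00026967,  0.00058407,
       -0.00069256]), 'joint_torque': array([ 1.16734231e-03, -4.46708822e+01,  2.96128553e+01,  8.39166023e-03,
       -1.83471491e-05, -1.70672926e-06]), 'position': array([0.16699676, 0.60168334, 0.30284175]), 'tcp_rot': array([ 1.34985738e-01,  9.90846996e-01, -1.01178511e-03, -2.40627476e-04]), 'wrist_force': array([ 0.65975036, -0.43187598, -0.2059502 ]), 'wrist_torque': array([ 0.01329426,  0.00191508, -0.04969846]), 'grasp_force': 0.0, 'opening': 1.000198563350923}
```

View pics/scene0.png

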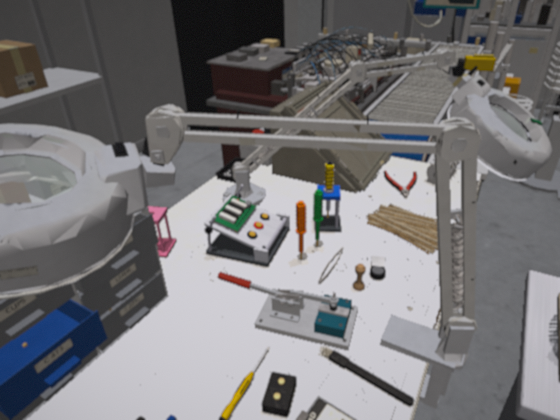

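View pics/top0.png

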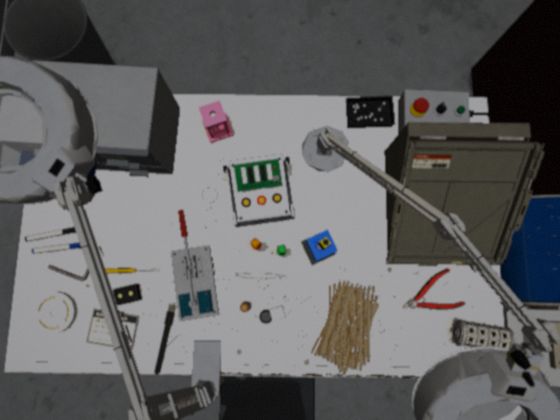

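Scene view: the probe look-alikes are orange (301,230), green (318,215) and yellow (329,178). The yellow one, in the blue stand, fits. The pink stand at (160,230) isn't meant. In the top view the stand is at (320,246) and the studs are near (262,200). I'll confirm in one crop and measure.

Run:
```python
from h import *
s=load('top'); t=load('scene')
a=cv2.resize(s['frame'][145:275,220:350],(520,520),interpolation=cv2.INTER_CUBIC)
b=cv2.resize(t['frame'][150:270,200:345][:, :],(280*2//2,232),interpolation=cv2.INTER_CUBIC)
b=cv2.copyMakeBorder(b,0,520-232,0,0,cv2.BORDER_CONSTANT)
cv2.imwrite('pics/crop1.png',np.hstack([a,b]))
w=cloud(s); hsv=cv2.cvtColor(s['frame'],cv2.COLOR_BGR2HSV)
H,S,V=[hsv[...,i].astype(int) for i in range(3)]
v,u=np.mgrid[:420,:560]
box=(u>220)&(u<350)&(v>145)&(v<275)
def show(n,m):
    m=m&box; 
    if m.sum(): print(n,m.sum(),'uv',u[m].mean().round(1),v[m].mean().round(1),'med',np.nanmedian(w[m],0).round(4),'min',np.nanmin(w[m],0).round(3),'max',np.nanmax(w[m],0).round(3))
blue=(H>95)&(H<125)&(S>150)&(V>60); show('blue',blue)
top=blue&box&(abs(w[...,2]-.09)<.006); show('bluetop',top)
print(cv2.minAreaRect((w[top][:,:2]*1000).astype(np.float32)))
yel=(H>20)&(H<35)&(S>130)&(V>90)
show('yelstand',yel&(u>300)); show('yelstuds',yel&(u<300)&(v<215))
# plate plane
m=(u>232)&(u<292)&(v>190)&(v<222)&(S<50)&(V>100)
P=w[m]; P=P[np.isfinite(P).all(1)]
for k in range(5):
    c=np.median(P,0) if k==0 else P.mean(0); n=np.linalg.svd(P-P.mean(0),full_matrices=False)[2][2]; n*=np.sign(n[2])
    d=(P-P.mean(0))@n; P=P[abs(d)<max(.0015,2*np.median(abs(d)))]
print('plane',len(P),P.mean(0),n,np.arccos(n[2]),d.std())
show('red',((H<8)|(H>172))&(S>120)&(V>80)&(v<215))
hh=w[...,2]; show('high', (hh>.12)&(hh<.2)&(u>300))
```

```text
blue 421 uv 320.4 246.2 med [ 0.5566 -0.1225  0.0912] min [ 0.53  -0.159  0.007] max [ 0.591 -0.095  0.097]
bluetop 388 uv 320.6 245.6 med [ 0.5571 -0.1225  0.0913] min [ 0.53  -0.154  0.084] max [ 0.591 -0.095  0.096]
((561.2677001953125, -125.7569351196289), (47.63159942626953, 47.899269104003906), 25.295499801635742)
yelstand 24 uv 324.0 243.1 med [ 0.5599 -0.1238  0.1544] min [ 0.553 -0.134  0.146] max [ 0.57  -0.117  0.163]
yelstuds 73 uv 261.5 199.5 med [0.6643 0.0048 0.0531] min [ 0.652 -0.035  0.048] max [0.675 0.045 0.056]
plane 771 [0.65325654 0.00707658 0.04347553] [-0.30297665 -0.05034188  0.9516674 ] 0.3121763478689761 0.0008003511160417719
red 20 uv 261.3 199.4 med [0.6661 0.0039 0.0499] min [ 0.655 -0.004  0.044] max [0.673 0.014 0.053]
high 173 uv 335.2 195.2 med [ 0.7388 -0.162   0.1424] min [ 0.552 -0.181  0.12 ] max [ 0.768 -0.116  0.163]
```

View pics/crop1.png

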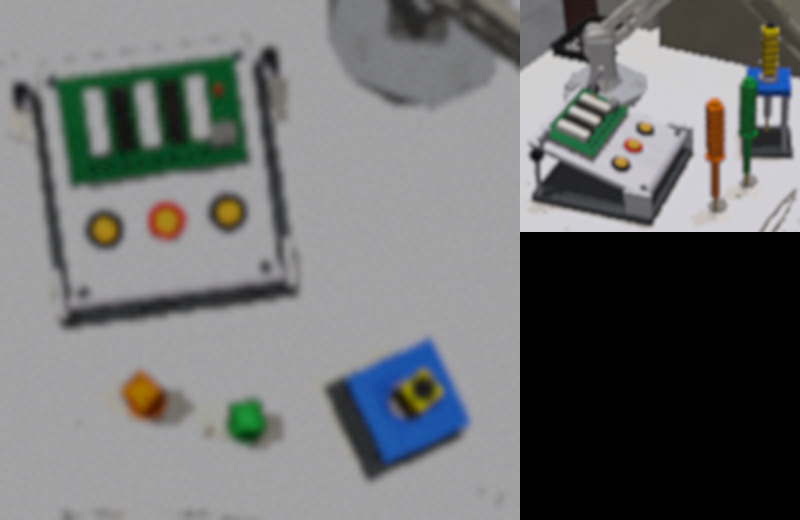

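The crop confirms it: the yellow ribbed handle is in the blue stand at crop (415,390), and the red-collared stud is in the middle at (167,220). Next I need lamp heights along the crossing path.

Run:
```python
from h import *
A=np.concatenate([cloud(load(n)).reshape(-1,3) for n in('top','scene')]); A=A[np.isfinite(A).all(1)]
ys=np.arange(-.5,.75,.05); xs=np.arange(-.1,1.0,.05)
print('max z cm; rows x, cols y'); print('      ',[int(round(y*100)) for y in ys])
for x in xs:
    r=[]
    for y in ys:
        m=(A[:,0]>=x)&(A[:,0]<x+.05)&(A[:,1]>=y)&(A[:,1]<y+.05); r.append(int(round(A[m,2].max()*100)) if m.any() else -9)
    print('%5.2f'%x,' '.join('%3d'%k for k in r))
```

```text
max z cm; rows x, cols y
       [-50, -45, -40, -35, -30, -25, -20, -15, -10, -5, 0, 5, 10, 15, 20, 25, 30, 35, 40, 45, 50, 55, 60, 65, 70]
-0.10 -79 -79 -79 -79 -79 -79 -80  -9  -9  -9  -9  -9  -9 -80 -79 -79 -79 -80  -9  -9 -79 -79 -79 -79 -79
-0.05 -79 -79 -79 -79 -79 -79 -69 -69  -9  -9  -9  -9  -9 -69 -79 -79 -80 -79 -79  -9 -79 -79 -79 -79 -79
 0.00 -79 -79 -78 -79 -79 -79 -69 -69  -9  -9  -9  -9 -69 -69 -79  -9  -9 -79 -79 -79 -79 -79 -79 -79 -79
 0.05 -78 -79 -79 -79 -78 -79   0   0  -9  -9  -9  -9 -69 -69  -9  -9 -79 -79 -79 -79 -79 -79 -79 -79 -79
 0.10 -79 -79 -79 -79 -79 -79   0   0   1   1   1   1   0   0  -9  -9 -79 -79 -79 -79 -79 -80 -79 -79 -79
 0.15  20  20  19  19  -9  -9  -9  -9  -9   0   0   0   0   0  -9  -9  -9  -9  -9  -9  -9  -9  -9  -9  -9
 0.20  23  21  21  22  21  -9  -9  -9  -9  -9  -9   8  18   1  -9  -9  -9  -9  -9  -9  -9  -9  -9  -9  -9
 0.25  26  26  25  25  23   2   2   1   1   1   1   7  38  38   1   0   1   1   1   1   1   1  -9  -9  -9
 0.30  28  32  29  26  23   2   2   2   1   1   1   2  39  38   1   1   1   1   1   1   1   1  -9  -9  -9
 0.35 
[... 671 characters left out ...]
   7   8   7   1   1   1  36  36  34  35  34   1   0  -9  -9  -9
 0.70  21  21  21  21  21  20  18   2  10  10   9  11   1   1  20  36  36  35  35  20  13  -9  -9  -9  -9
 0.75  21  21  21  21  21   1  15  12   8   8   8   8   1   1  20  35  38  38  36   7   4  -9  -9  -9  -9
 0.80   7  19  18   7   1   1  10  10   1   1   1  10  10   1  20  20  37  38  37   7  -9  -9  -9  -9  -9
 0.85   8   9  10  10   2   2   2   1   1   1   1   9   9   1  20  20  20  20  20  -9  -9  -9  -9  -9  -9
 0.90   7   7   7   7   2   2   2   1   1   1   1   1   1   1  20  20  20  20  20  20  -9  -9  -9  -9  -9
 0.95  -9  -9  -9  -9  -9  -9  -9  -9  -9  -9  -9  -9  -9  -9  -9  -9  -9  -9  -9  -9  -9  -9  -9  -9  -9
```

```bash
python3 -m creep '0 0 0 0 0 -1 -1;0 0 0 0 0 -1 -1;0 0 0 0 0 -1 -1;0 0 0 0 0 -1 -1;0 0 0 0 0 -1 -1' && python3 -m creep '0 0 0 0 0 -1 -1;0 0 0 0 0 -1 -1;0 0 0 0 0 -1 -1;0 0 0 0 0 -1 -1;0 0 0 0 0 -0.5 -1'
```

```text
time: 0.52
position: [0.1671, 0.6018, 0.4294]
tcp_rot: [0.135, 0.991, -0.001, -0.0]
wrist_force: [-0.1, 1.3, 0.0]
opening: 1.0
grasp_force: 0.0
time: 0.93
position: [0.1672, 0.6023, 0.5445]
tcp_rot: [0.135, 0.991, 0.002, 0.0]
wrist_force: [0.1, 0.5, 0.8]
opening: 1.001
grasp_force: 0.0
```

```bash
python3 -m creep '0 0 0 -1 -1 0 -1;0 0 0 -1 -1 0 -1;0 0 0 -1 -1 0 -1;0 0 0 -1 -1 0 -1;0 0 0 -1 -1 0 -1' && python3 -m creep '0 0 0 -1 -1 0 -1;0 0 0 -1 -1 0 -1;0 0 0 -1 -1 0 -1;0 0 0 -1 -1 0 -1;0 0 0 -1 -1 0 -1'
```

```text
time: 1.35
position: [0.2545, 0.4469, 0.5408]
tcp_rot: [0.135, 0.991, -0.0, -0.0]
wrist_force: [0.4, -0.2, 0.2]
opening: 0.994
grasp_force: 0.0
time: 1.77
position: [0.3415, 0.2928, 0.541]
tcp_rot: [0.135, 0.991, -0.0, -0.0]
wrist_force: [0.4, 0.4, -0.0]
opening: 1.002
grasp_force: 0.0
```

```bash
python3 -m creep '0 0 0 -1 -1 0 -1;0 0 0 -1 -1 0 -1;0 0 0 -1 -1 0 -1;0 0 0 -1 -1 0 -1;0 0 0 -1 -1 0 -1' && python3 -m creep '0 0 0 -1 -1 0 -1;0 0 0 -1 -1 0 -1;0 0 0 -1 -1 0 -1;0 0 0 -1 -1 0 -1;0 0 0 -1 -1 0 -1' && python3 -m creep '0 0 1 0 0 0 -1;0 0 1 0 0 0 -1;0 0 1 0 0 0 -1;0 0 1 0 0 0 -1;0 0 1 0 0 0 -1' && python3 -m creep '0 0 1 0 0 0 -1;0 0 1 0 0 0 -1;0 0 1 0 0 0 -1;0 0 1 0 0 0 -1;0 0 0.8 0 0 0 -1'
```

```text
time: 2.18
position: [0.4285, 0.1389, 0.5411]
tcp_rot: [0.135, 0.991, -0.0, -0.0]
wrist_force: [1.7, 0.8, -0.3]
opening: 1.001
grasp_force: 0.0
time: 2.6
position: [0.5156, -0.015, 0.541]
tcp_rot: [0.135, 0.991, 0.0, -0.0]
wrist_force: [1.7, 0.6, -0.0]
opening: 0.997
grasp_force: 0.0
time: 3.02
position: [0.5152, -0.0135, 0.5408]
tcp_rot: [0.348, 0.937, -0.0, -0.001]
wrist_force: [-0.4, -0.2, 0.3]
opening: 0.997
grasp_force: 0.0
time: 3.43
position: [0.5151, -0.0133, 0.5408]
tcp_rot: [0.535, 0.845, -0.0, -0.001]
wrist_force: [0.7, 0.0, 0.3]
opening: 0.998
grasp_force: 0.0
```

```bash
python3 -m creep '0 0 0 -1 -0.05 0 -1;0 0 0 -1 -0.05 0 -1;0 0 0 -1 -0.05 0 -1;0 0 0 -1 -0.05 0 -1;0 0 0 -0.9 -0.05 0 -1' && python3 -m creep '0 0 0 0 0 1 -1;0 0 0 0 0 1 -1;0 0 0 0 0 1 -1;0 0 0 0 0 1 -1;0 0 0 0 0 1 -1' && python3 -m creep '0 0 0 0 0 1 -1;0 0 0 0 0 0 -1'
python3 - <<'E'
from h import *
for n in('wrist','top'):
    s=snap(n); cv2.imwrite(f'pics/{n}1.png',s['frame'])
s=load('wrist');print(s['T'].round(3).tolist(),s['K'][0,0])
E
```

```text
time: 3.85
position: [0.5626, -0.1278, 0.5407]
tcp_rot: [0.534, 0.846, -0.0, -0.001]
wrist_force: [-0.4, -0.1, 0.5]
opening: 0.998
grasp_force: 0.0
time: 4.27
position: [0.5619, -0.1266, 0.4146]
tcp_rot: [0.534, 0.846, -0.0, -0.001]
wrist_force: [-0.9, 0.1, 0.3]
opening: 1.002
grasp_force: 0.0
time: 4.43
position: [0.5595, -0.1257, 0.3847]
tcp_rot: [0.534, 0.846, -0.001, -0.006]
wrist_force: [-1.1, 0.5, -0.6]
opening: 1.003
grasp_force: 0.0
[[0.903, 0.413, 0.121, 0.527], [0.43, -0.861, -0.27, -0.054], [-0.007, 0.296, -0.955, 0.457], [0.0, 0.0, 0.0, 1.0]] 340.47789317620754
```

View pics/wrist1.png

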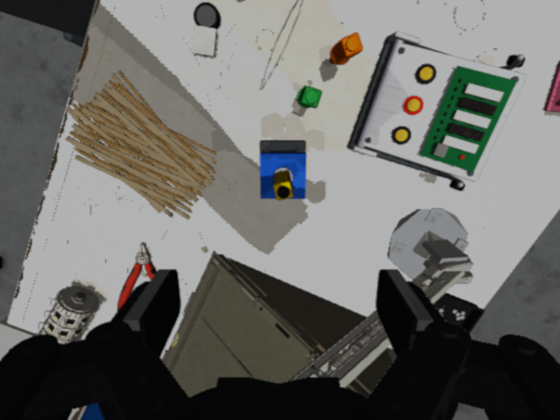

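Wrist view: the stand is at (283,170), square to the image. The yellow handle's top is at (283,188), between the finger lines. Now to refine its position and yaw.

Run:
```python
from h import *
s=load('wrist'); w=cloud(s); v,u=np.mgrid[:420,:560]
box=(u>255)&(u<312)&(v>135)&(v<205)
z=w[...,2]
for lo,hi in((.1,.2),(.145,.2),(.15,.2)):
    m=box&(z>lo)&(z<hi); P=w[m]; print(lo,m.sum(),P.mean(0).round(4),P.min(0).round(4),P.max(0).round(4)); print(cv2.minAreaRect((P[:,:2]*1000).astype(np.float32)))
m=box&(abs(z-.09)<.006); print('top',cv2.minAreaRect((w[m][:,:2]*1000).astype(np.float32)))
cr=cv2.resize(s['frame'][150:210,250:320],(700,600),interpolation=cv2.INTER_CUBIC); cv2.imwrite('pics/crop2.png',cr)
st=readout.state(); print(st['position'],R.from_quat(st['tcp_rot']).as_matrix().round(3).tolist())
```

```text
0.1 487 [ 0.5609 -0.1215  0.1456] [ 0.5515 -0.1342  0.1016] [ 0.5736 -0.1131  0.1609]
((562.4241943359375, -124.07615661621094), (16.081565856933594, 16.160581588745117), 39.52656173706055)
0.145 331 [ 0.5619 -0.1229  0.1556] [ 0.5524 -0.1342  0.1452] [ 0.573  -0.1134  0.1609]
((562.4491577148438, -124.10637664794922), (16.081565856933594, 16.082212448120117), 39.52656173706055)
0.15 302 [ 0.562  -0.1234  0.1564] [ 0.5524 -0.1342  0.1502] [ 0.573  -0.114   0.1609]
((562.432373046875, -124.2297592163086), (15.84880256652832, 15.842351913452148), 39.14302062988281)
top ((562.7905883789062, -124.28968811035156), (49.54157638549805, 50.49301528930664), 25.206972122192383)
[ 0.56162327 -0.1263668   0.39040929] [[-0.43, 0.903, -0.003], [0.903, 0.43, 0.001], [0.002, -0.002, -1.0]]
```

View pics/crop2.png

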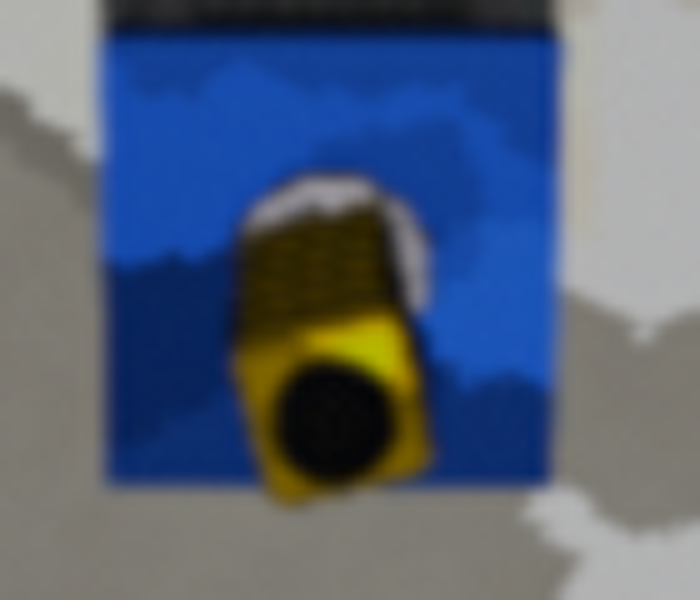

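The handle is yawed 39° (about 14° from the stand), so I'll turn -2.8 units, then descend 0.21 m.

```bash
python3 -m creep '0 0 -1 0.04 0 0 -1;0 0 -1 0 0 0 -1;0 0 -0.8 0 0 0 -1;0 0 0 0 0 1 -1;0 0 0 0 0 1 -1' && python3 -m creep '0 0 0 0 0 1 -1;0 0 0 0 0 1 -1;0 0 0 0 0 1 -1;0 0 0 0 0 1 -1;0 0 0 0 0 1 -1' && python3 -m creep '0 0 0 0 0 0.8 -1;0 0 0 0 0 0.6 -1;0 0 0 0 0 0 -1;0 0 0 0 0 0 -1'
```

```text
time: 4.95
position: [0.5645, -0.1265, 0.346]
tcp_rot: [0.427, 0.904, 0.001, 0.005]
wrist_force: [0.4, -0.4, 1.2]
opening: 0.999
grasp_force: 0.0
time: 5.37
position: [0.5639, -0.1264, 0.2182]
tcp_rot: [0.427, 0.904, 0.0, 0.003]
wrist_force: [0.2, 0.2, 0.2]
opening: 1.001
grasp_force: 0.0
time: 5.7
position: [0.5629, -0.126, 0.1827]
tcp_rot: [0.427, 0.904, 0.0, 0.001]
wrist_force: [-0.1, -0.3, 1.1]
opening: 1.003
grasp_force: 0.0
```

```bash
python3 -m creep '0 0 0 0.05 0 0.1 -1;0 0 0 0 0 0 0.2;0 0 0 0 0 0 1;0 0 0 0 0 0 1;0 0 0 0 0 0 1' && python3 -m creep '0 0 0 0 0 0 1;0 0 0 0 0 0 1;0 0 0 0 0 0 1;0 0 0 0 0 0 1;0 0 0 0 0 0 1'
```

```text
time: 6.12
position: [0.5615, -0.1248, 0.1797]
tcp_rot: [0.427, 0.904, 0.0, 0.001]
wrist_force: [-0.3, 0.7, -0.2]
opening: 0.456
grasp_force: 0.0
time: 6.53
position: [0.5614, -0.1248, 0.1793]
tcp_rot: [0.427, 0.904, 0.0, 0.0]
wrist_force: [0.4, 0.8, 2.7]
opening: 0.178
grasp_force: 58.4
```

```bash
python3 -m creep '0 0 0 0 0 -0.4 1;0 0 0 0 0 -1 1;0 0 0 0 0 -1 1;0 0 0 0 0 -1 1;0 0 0 0 0 -1 1' && python3 -m creep '0 0 0 0 0 -1 1;0 0 0 0 0 -1 1;0 0 0 0 0 -0.6 1;0 0 0 0 0 0 1;0 0 0 0 0 0 1'
python3 - <<'E'
from h import *
for n in('wrist','scene'): s=snap(n)
cv2.imwrite('pics/wrist2.png',load('wrist')['frame'])
for n in('wrist','top','scene'):
    s=load(n); w=cloud(s); hsv=cv2.cvtColor(s['frame'],cv2.COLOR_BGR2HSV).astype(int); H,S,V=hsv[...,0],hsv[...,1],hsv[...,2]
    near=(abs(w[...,0]-.664)<.03)&(abs(w[...,1]-.005)<.03)&(w[...,2]<.075)
    red=near&((H<10)|(H>172))&(S>120)&(V>70); br=near&(H>14)&(H<35)&(S>110)&(V>70)
    pl=(abs(w[...,0]-.648)<.035)&(abs(w[...,1]-.005)<.06)&(abs(w[...,2]-.0435)<.025)&(S<60)&(V>60)
    P=w[pl]
    if len(P)<20: print(n,'few',len(P)); continue
    for k in range(8):
        c=P.mean(0); nn=np.linalg.svd(P-c,full_matrices=False)[2][2]; nn*=np.sign(nn[2]); d=(P-c)@nn; P=P[abs(d)<max(.0012,2.5*np.median(abs(d)))]
    print(n,'plane',len(P),c.round(4),nn.round(4),d.std().round(5))
    for nm,m in(('red',red),('brass',br),('both',red|br)):
        if m.sum()>5:
            v,u=np.nonzero(m); q=w[m]; print(nm,m.sum(),u.mean().round(1),v.mean().round(1),q.mean(0).round(4),'h',np.median((q-c)@nn).round(4), 'mid',((q.min(0)+q.max(0))/2).round(4))
            # ray through pixel centroid to face plane (h=6mm)
            ray=s['T'][:3,:3]@np.linalg.solve(s['K'],[(u.min()+u.max())/2,(v.min()+v.max())/2,1]); o=s['T'][:3,3]
            ray2=s['T'][:3,:3]@np.linalg.solve(s['K'],[u.mean(),v.mean(),1])
            for rr in(ray,ray2):
                t=((c+nn*.006-o)@nn)/(rr@nn); print('   ray',(o+t*rr).round(4))
E
```

```text
time: 6.95
position: [0.5605, -0.1246, 0.29]
tcp_rot: [0.427, 0.904, -0.0, -0.001]
wrist_force: [0.6, -0.0, -0.6]
opening: 0.18
grasp_force: 60.0
time: 7.37
position: [0.5613, -0.1248, 0.3548]
tcp_rot: [0.427, 0.904, 0.0, 0.001]
wrist_force: [0.3, 0.4, -0.8]
opening: 0.178
grasp_force: 60.0
wrist plane 4755 [0.6515 0.0106 0.0431] [-0.2967 -0.0477  0.9538] 0.00063
red 151 425.8 138.9 [0.6645 0.0061 0.05  ] h 0.0031 mid [0.6646 0.0067 0.0498]
   ray [0.6636 0.0057 0.0529]
   ray [0.6633 0.0057 0.0529]
brass 186 423.8 143.2 [0.6652 0.001  0.0528] h 0.0057 mid [0.6666 0.005  0.0526]
   ray [0.6639 0.0039 0.053 ]
   ray [0.665  0.001  0.0531]
both 337 424.7 141.3 [0.6649 0.0033 0.0516] h 0.0043 mid [0.6661 0.005  0.0512]
   ray [0.6639 0.0039 0.053 ]
   ray [0.6643 0.0031 0.053 ]
top plane 1056 [0.6519 0.0078 0.0431] [-0.2972 -0.0461  0.9537] 0.00128
red 26 261.3 199.5 [0.6649 0.0043 0.0501] h 0.0026 mid [0.6636 0.005  0.0508]
   ray [0.6632 0.0049 0.0528]
   ray [0.6643 0.0042 0.0531]
brass 39 260.4 199.8 [0.6635 0.0062 0.0526] h 0.0057 mid [0.6635 0.005  0.051 ]
   ray [0.6632 0.0049 0.0528]
   ray [0.6635 0.0062 0.0529]
both 65 260.8 199.7 [0.6641 0.0054 0.0516] h 0.0051 mid [0.6636 0.005  0.0508]
   ray [0.6632 0.0049 0.0528]
   ray [0.6638 0.0054 0.053 ]
scene plane 721 [0.651  0.011  0.0433] [-0.2989 -0.0419  0.9534] 0.00068
red 19 257.8 226.2 [0.6619 0.0105 0.0497] h 0.0031 mid [0.6623 0.0083 0.0499]
   ray [0.6605 0.0117 0.0526]
   ray [0.6597 0.0138 0.0524]
brass 32 260.4 221.2 [ 0.6646 -0.0052  0.0522] h 0.005 mid [ 0.665  -0.0063  0.0527]
   ray [ 0.6649 -0.0081  0.0531]
   ray [ 0.6639 -0.0039  0.053 ]
both 51 259.4 223.0 [0.6636 0.0007 0.0513] h 0.0044 mid [ 0.6633 -0.0041  0.0515]
   ray [ 0.6648 -0.0037  0.0533]
   ray [0.6623 0.0027 0.0528]
```

View pics/wrist2.png

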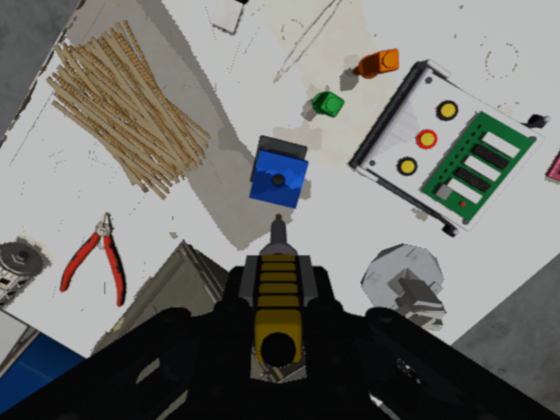

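The probe is out and held, with its tip at (279,215) in the wrist view. The plate normal agrees across the three cameras. Next: the probe's axis and tip in the tool frame, then the approach plan.

```bash
cat > tip.py <<'E'
from h import *
def tipfit():
    s=load('wrist'); st=readout.state(); Rt=R.from_quat(st['tcp_rot']).as_matrix(); p=st['position']
    q=(cloud(s)-p)@Rt   # tool frame
    m=(abs(q[...,0])<.02)&(abs(q[...,1])<.02)&(q[...,2]>.09)&(q[...,2]<.175)
    v,u=np.nonzero(m); Q=q[m]; print('n',m.sum(),'v',v.min(),v.max(),'z max',Q[:,2].max())
    for lo,hi in((.102,.115),(.115,.13),(.13,.14),(.146,.155),(.155,.175)):
        k=(Q[:,2]>=lo)&(Q[:,2]<hi)
        if k.sum()>3: print(lo,k.sum(),'x max %.4f  ymid %.4f ymean %.4f w %.4f'%(np.percentile(Q[k,0],90),(Q[k,1].min()+Q[k,1].max())/2,Q[k,1].mean(),np.ptp(Q[k,1])))
    # silhouette centre of projected nominal axis
    Ti=np.linalg.inv(s['T'])
    for z in(.120,.1593):
        c=Ti[:3,:3]@(p+Rt@[0,0,z])+Ti[:3,3]; uv=s['K']@c/c[2]; print('nominal px z',z,uv[:2].round(1))
    return s,Rt,p
E
python3 - <<'E'
from tip import *
s,Rt,p=tipfit()
cv2.imwrite('pics/crop3.png',cv2.resize(s['frame'][200:265,240:320],(640,520),interpolation=cv2.INTER_CUBIC))
n=np.array([-.297,-.046,.9537]); n/=np.linalg.norm(n); S=np.array([.6637,.0052,.0529])
print('tool z',Rt[:,2], 'now',p,'Rt',Rt.round(3).tolist())
zt=Rt[:,2]; ax=np.cross(zt,-n); a=np.arcsin(np.linalg.norm(ax)); rv=ax/np.linalg.norm(ax)*a
rt=Rt.T@rv; print('turn units',np.degrees(rt)/5)
goal=S+n*(.1593+.04); d=goal-p; print('goal',goal,'world d',d,'tool units before turn',Rt.T@d/.025)
E
```

```text
n 373 v 213 242 z max 0.15409421030349021
0.102 142 x max 0.0026  ymid 0.0020 ymean 0.0019 w 0.0095
0.115 137 x max 0.0027  ymid 0.0017 ymean 0.0017 w 0.0096
0.13 36 x max 0.0025  ymid 0.0020 ymean 0.0021 w 0.0091
0.146 23 x max -0.0001  ymid 0.0018 ymean 0.0018 w 0.0035
nominal px z 0.12 [274.7 230.5]
nominal px z 0.1593 [275.  210.1]
tool z [-2.74282062e-03  8.46813060e-04 -9.99995880e-01] now [ 0.56023963 -0.12445628  0.35230217] Rt [[-0.636, 0.772, -0.003], [0.772, 0.636, 0.001], [0.002, -0.002, -1.0]]
turn units [-3.02695518e+00 -1.81200343e+00 -6.21202086e-19]
goal [ 0.60450401 -0.0039684   0.24298489] world d [ 0.04426438  0.12048788 -0.10931728] tool units before turn [2.58344079 4.4379537  4.37189792]
```

View pics/crop3.png

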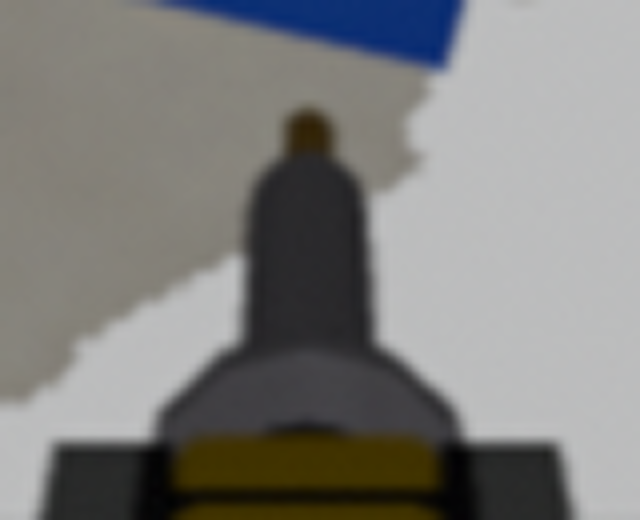

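```bash
python3 -m creep '0 0 0 0.5 0.9 0 1;0 0 0 0.5 0.9 0 1;0 0 0 0.5 0.9 0 1;0 0 0 0.5 0.9 0 1;0 0 0 0.5 0.9 0 1' && python3 -m creep '-0.76 -0.45 0 0 0 0 1;-0.76 -0.45 0 0 0 0 1;-0.76 -0.45 0 0 0 0 1;-0.76 -0.45 0 0 0 0 1;0 0 0 0 0 0 1'
python3 - <<'E'
from h import *
st=readout.state();p=st['position'];Rt=R.from_quat(st['tcp_rot']).as_matrix()
n=np.array([-.297,-.046,.9537]); n/=np.linalg.norm(n); S=np.array([.6637,.0052,.0529])
print(p,'tool z',Rt[:,2],'d',Rt.T@(S+n*.1993-p)/.025, 'err deg',np.degrees(Rt.T@np.cross(Rt[:,2],-n)), st['joints'].round(2))
E
```

```text
time: 7.88
position: [0.6074, -0.0038, 0.3514]
tcp_rot: [0.427, 0.904, -0.001, -0.002]
wrist_force: [0.7, 0.6, -1.1]
opening: 0.169
grasp_force: 60.1
time: 8.3
position: [0.6043, -0.0045, 0.35]
tcp_rot: [0.422, 0.894, 0.085, 0.124]
wrist_force: [-1.3, 0.1, -0.5]
opening: 0.178
grasp_force: 60.1
[ 0.60429898 -0.00446052  0.35004162] tool z [ 0.29445618  0.04771843 -0.9544729 ] d [ 0.65379826 -1.08503428  4.09066426] err deg [-5.63391130e-02 -1.72372015e-01  1.24240417e-17] [-0.15  0.06 -0.22  1.    0.09  0.75]
```

```bash
python3 -m creep '0 0 0 0.13 -0.22 0.8 1;0 0 0 0.13 -0.22 0.8 1;0 0 0 0.13 -0.22 0.8 1;0 0 0 0.13 -0.22 0.8 1;0 0 0 0.13 -0.22 0.8 1' && python3 -m creep '0 0 0 0 0 0 1;0 0 0 0 0 0 1;0 0 0 0 0 0 1'
cat > rel.py <<'E'
from tip import *
snap('wrist'); s,Rt,p=tipfit()
w=cloud(s); q=(w-p)@Rt; hsv=cv2.cvtColor(s['frame'],cv2.COLOR_BGR2HSV).astype(int); H,S,V=hsv[...,0],hsv[...,1],hsv[...,2]
near=(abs(w[...,0]-.664)<.03)&(abs(w[...,1]-.005)<.025)&(w[...,2]<.075)&(w[...,2]>.03)
red=near&((H<10)|(H>172))&(S>110)&(V>50)
v,u=np.nonzero(red); c=(u.mean(),v.mean()); print('red',len(u),u.min(),u.max(),v.min(),v.max())
hull=cv2.convexHull(np.stack([u,v],1).astype(np.int32)); e=cv2.fitEllipse(hull.reshape(-1,2).astype(np.float32)); print('ellipse',e)
r=np.hypot(u-e[0][0],v-e[0][1]); 
pl=(abs(w[...,0]-.648)<.035)&(abs(w[...,1]-.005)<.06)&(abs(w[...,2]-.0435)<.025)&(S<60)&(V>60)
P=w[pl]
for k in range(8):
    cc=P.mean(0); n=np.linalg.svd(P-cc,full_matrices=False)[2][2]; n*=np.sign(n[2]); d=(P-cc)@n; P=P[abs(d)<max(.0012,2.5*np.median(abs(d)))]
print('plane',len(P),n.round(4),'square err deg',np.degrees(Rt.T@np.cross(Rt[:,2],-n)).round(2))
mq=q[red]; print('red h',np.median((w[red]-cc)@n),'tool-frame mid',((mq.min(0)+mq.max(0))/2).round(4),'mean',mq.mean(0).round(4))
ray=s['T'][:3,:3]@np.linalg.solve(s['K'],[*e[0],1]); o=s['T'][:3,3]
for h in(.003,.006):
    X=o+((cc+n*h-o)@n)/(ray@n)*ray; print('ellipse ctr h',h,X.round(4),'tool',((X-p)@Rt).round(4))
print('tcp',p.round(4));
E
python3 rel.py; python3 -c "
from h import *
cv2.imwrite('pics/crop4.png',cv2.resize(load('wrist')['frame'][60:300,150:470],(800,600),interpolation=cv2.INTER_CUBIC))"
```

```text
time: 8.72
position: [0.6074, -0.005, 0.2464]
tcp_rot: [0.422, 0.894, 0.085, 0.125]
wrist_force: [0.1, 0.8, -0.6]
opening: 0.177
grasp_force: 60.1
time: 8.97
position: [0.6087, -0.0051, 0.2494]
tcp_rot: [0.422, 0.894, 0.086, 0.127]
wrist_force: [-0.3, -0.3, -0.2]
opening: 0.179
grasp_force: 60.0
n 372 v 213 242 z max 0.15693489602112892
0.102 133 x max 0.0045  ymid 0.0007 ymean 0.0007 w 0.0094
0.115 141 x max 0.0045  ymid 0.0006 ymean 0.0004 w 0.0098
0.13 67 x max 0.0044  ymid 0.0004 ymean 0.0004 w 0.0097
0.146 27 x max 0.0021  ymid 0.0004 ymean 0.0004 w 0.0035
0.155 4 x max 0.0019  ymid 0.0007 ymean 0.0005 w 0.0028
nominal px z 0.12 [276.9 235.6]
nominal px z 0.1593 [277.  214.4]
red 250 260 284 177 200
ellipse ((271.874755859375, 188.3125), (24.016572952270508, 24.868141174316406), 108.05094146728516)
plane 7668 [-0.2951 -0.0472  0.9543] square err deg [ 0.26  0.28 -0.  ]
red h 0.0030910873296947647 tool-frame mid [ 0.0062 -0.0043  0.2079] mean [ 0.0072 -0.0044  0.2082]
ellipse ctr h 0.003 [0.6648 0.0067 0.0499] tool [ 0.0065 -0.0044  0.2082]
ellipse ctr h 0.006 [0.6634 0.0072 0.0527] tool [ 0.0073 -0.0044  0.2052]
tcp [ 0.6092 -0.0052  0.2503]
```

View pics/crop4.png

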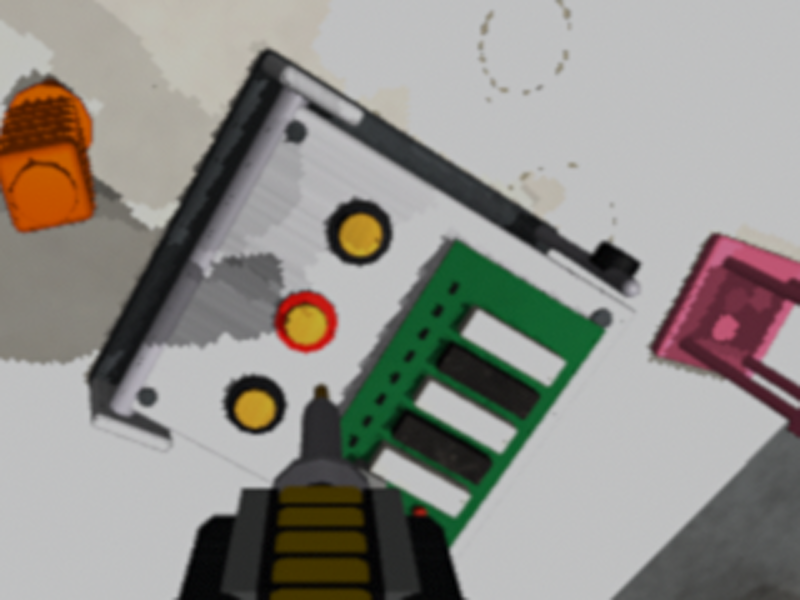

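The tip at crop (320,390) and the red stud at (305,323) are both in view. I'll correct by tx +7 mm and ty -5 mm, go 30 mm closer, let it settle and re-measure.

```bash
python3 -m creep '0.05 0.05 0 0.14 -0.1 0.3 1;0 0 0 0.14 -0.1 0.4 1;0 0 0 0 0 0.4 1;0 0 0 0 0 0.1 1;0 0 0 0 0 0 1' && python3 -m creep '0 0 0 0 0 0 1;0 0 0 0 0 0 1;0 0 0 0 0 0 1;0 0 0 0 0 0 1;0 0 0 0 0 0 1' && python3 rel.py; python3 -c "
from h import *
cv2.imwrite('pics/crop5.png',cv2.resize(load('wrist')['frame'][160:270,220:340],(600,550),interpolation=cv2.INTER_CUBIC))"
```

```text
time: 9.43
position: [0.608, -0.001, 0.216]
tcp_rot: [0.422, 0.894, 0.085, 0.123]
wrist_force: [0.9, 0.4, -0.9]
opening: 0.18
grasp_force: 60.0
time: 9.85
position: [0.6092, -0.0013, 0.2184]
tcp_rot: [0.422, 0.894, 0.085, 0.125]
wrist_force: [0.6, 0.2, -0.9]
opening: 0.18
grasp_force: 60.0
n 539 v 201 242 z max 0.17498457488175972
0.102 138 x max 0.0037  ymid 0.0015 ymean 0.0013 w 0.0094
0.115 139 x max 0.0037  ymid 0.0014 ymean 0.0012 w 0.0098
0.13 60 x max 0.0038  ymid 0.0012 ymean 0.0015 w 0.0097
0.146 25 x max 0.0011  ymid 0.0012 ymean 0.0013 w 0.0035
0.155 172 x max 0.0022  ymid 0.0020 ymean 0.0023 w 0.0129
nominal px z 0.12 [275.5 233.9]
nominal px z 0.1593 [275.8 212.9]
red 284 266 293 195 220
ellipse ((279.1703796386719, 208.21078491210938), (26.25558090209961, 27.407360076904297), 96.18462371826172)
plane 8634 [-0.2968 -0.048   0.9537] square err deg [-0.13 -0.05 -0.  ]
red h 0.002914105600694485 tool-frame mid [-0.0019  0.0028  0.1775] mean [-0.0008  0.0025  0.1775]
ellipse ctr h 0.003 [0.6647 0.0068 0.0499] tool [-0.0024  0.0025  0.1775]
ellipse ctr h 0.006 [0.6632 0.0074 0.0526] tool [-0.0014  0.0025  0.1745]
tcp [ 0.6092 -0.0013  0.2183]
```

View pics/crop5.png

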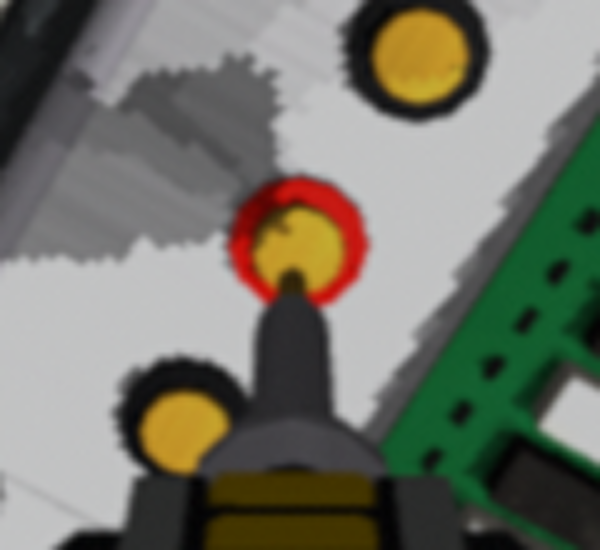

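Laterally the tip is about 1.2 mm off in y and 0.7 mm in x, with a gap of about 16 mm. I'll correct, close 13 mm, then feel for contact.

```bash
cat > f.py <<'E'
from h import *
import time
n=np.array([-.2965,-.0475,.9537]); n/=np.linalg.norm(n); S=np.array([.6637,.0055,.0529])
st=readout.state(); Rt=R.from_quat(st['tcp_rot']).as_matrix(); p=st['position']
print('Fn %.2f'%(st['wrist_force']@n),'axial dist %.4f'%((p-S)@n),'lat tool',((S-p)@Rt)[:2].round(4),'sq deg',np.degrees(Rt.T@np.cross(Rt[:,2],-n))[:2].round(2))
E
python3 -m creep '0 0 0 -0.03 0.045 0.2 1;0 0 0 0 0 0.2 1;0 0 0 0 0 0.1 1;0 0 0 0 0 0 1;0 0 0 0 0 0 1' && python3 -m creep '0 0 0 0 0 0 1;0 0 0 0 0 0 1;0 0 0 0 0 0 1' >/dev/null; python3 f.py; python3 -m creep '0 0 0 0 0 0.08 1;0 0 0 0 0 0 1;0 0 0 0 0 0 1;0 0 0 0 0 0 1'; python3 f.py; python3 rel.py | head -9
```

```text
time: 10.32
position: [0.6136, -0.0005, 0.2057]
tcp_rot: [0.422, 0.894, 0.085, 0.124]
wrist_force: [0.0, 0.8, -0.6]
opening: 0.177
grasp_force: 60.0
Fn -0.87 axial dist 0.1617 lat tool [-0.0026  0.0007] sq deg [-0.11 -0.07]
time: 10.9
position: [0.6145, -0.0005, 0.2045]
tcp_rot: [0.422, 0.894, 0.085, 0.124]
wrist_force: [-0.4, -1.5, -1.5]
opening: 0.177
grasp_force: 60.0
Fn -1.24 axial dist 0.1594 lat tool [-0.0027  0.0009] sq deg [-0.13 -0.09]
n 2918 v 184 242 z max 0.16788071030999033
0.102 139 x max 0.0039  ymid 0.0014 ymean 0.0013 w 0.0094
0.115 138 x max 0.0039  ymid 0.0013 ymean 0.0011 w 0.0098
0.13 58 x max 0.0038  ymid 0.0011 ymean 0.0012 w 0.0097
0.146 23 x max 0.0013  ymid 0.0011 ymean 0.0013 w 0.0035
0.155 2554 x max 0.0167  ymid -0.0000 ymean -0.0002 w 0.0400
nominal px z 0.12 [275.7 234.1]
nominal px z 0.1593 [276.  213.1]
red 287 264 292 200 225
```

```bash
python3 rel.py | tail -6;  python3 -c "
from h import *
cv2.imwrite('pics/crop6.png',cv2.resize(load('wrist')['frame'][180:250,240:320],(640,560),interpolation=cv2.INTER_CUBIC))"
```

```text
ellipse ((278.2134094238281, 213.9739532470703), (27.652019500732422, 28.632333755493164), 108.47789764404297)
plane 9578 [-0.2959 -0.0481  0.954 ] square err deg [-0.11 -0.04  0.  ]
red h 0.0028492506138837813 tool-frame mid [-0.001   0.0015  0.151 ] mean [0.0006 0.0015 0.1627]
ellipse ctr h 0.003 [0.6647 0.0068 0.0499] tool [-0.0018  0.0016  0.1627]
ellipse ctr h 0.006 [0.6632 0.0075 0.0526] tool [-0.0008  0.0016  0.1597]
tcp [ 6.146e-01 -5.000e-04  2.046e-01]
```

View pics/crop6.png

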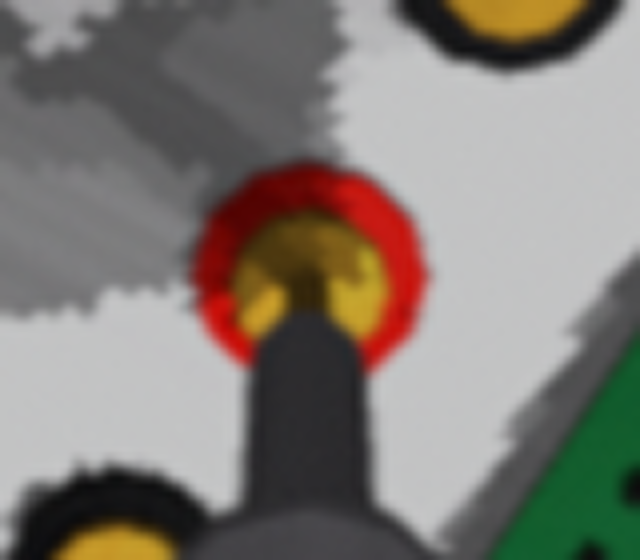

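The tip at (307,275) is centred on the brass face, whose centre is at (311,275). Now I'll press in small steps and watch the force.

```bash
for i in 1; do python3 -m creep '0 0 0 0 0.01 0.04 1;0 0 0 0 0 0.04 1;0 0 0 0 0 0 1;0 0 0 0 0 0 1' >/dev/null; python3 f.py; python3 -m creep '0 0 0 0 0 0.04 1;0 0 0 0 0 0 1;0 0 0 0 0 0 1' >/dev/null; python3 f.py; python3 -m creep '0 0 0 0 0 0.04 1;0 0 0 0 0 0 1;0 0 0 0 0 0 1' >/dev/null; python3 f.py; python3 -m creep '0 0 0 0 0 0 1' >/dev/null; python3 f.py; python3 -m creep '0 0 0 0 0 0 1' >/dev/null; python3 f.py; done
```

```text
Fn 0.59 axial dist 0.1576 lat tool [-0.0026  0.0004] sq deg [-0.11 -0.07]
Fn 1.83 axial dist 0.1566 lat tool [-0.0026  0.0004] sq deg [-0.11 -0.08]
Fn 0.57 axial dist 0.1555 lat tool [-0.0026  0.0004] sq deg [-0.11 -0.08]
Fn 1.07 axial dist 0.1556 lat tool [-0.0026  0.0004] sq deg [-0.11 -0.08]
Fn 1.44 axial dist 0.1556 lat tool [-0.0026  0.0005] sq deg [-0.11 -0.08]
```

```bash
python3 -m creep '0 0 0 0 0 0.04 1;0 0 0 0 0 0.04 1;0 0 0 0 0 0.02 1;0 0 0 0 0 0 1;0 0 0 0 0 0 1' >/dev/null; for i in 1 2 3 4 5 6 7 8 9 10; do python3 -m creep '0 0 0 0 0 0 1' >/dev/null; python3 f.py|cut -c1-32; done; python3 f.py; python3 rel.py
```

```text
Fn 2.76 axial dist 0.1531 lat to
Fn 2.02 axial dist 0.1531 lat to
Fn 2.85 axial dist 0.1531 lat to
Fn 1.97 axial dist 0.1531 lat to
Fn 2.38 axial dist 0.1530 lat to
Fn 1.91 axial dist 0.1530 lat to
Fn 2.42 axial dist 0.1530 lat to
Fn 2.94 axial dist 0.1530 lat to
Fn 2.02 axial dist 0.1530 lat to
Fn 2.15 axial dist 0.1530 lat to
Fn 2.15 axial dist 0.1530 lat tool [-0.0027  0.0005] sq deg [-0.12 -0.09]
n 2997 v 186 242 z max 0.16112642747623462
0.102 139 x max 0.0038  ymid 0.0014 ymean 0.0013 w 0.0094
0.115 138 x max 0.0037  ymid 0.0013 ymean 0.0012 w 0.0098
0.13 60 x max 0.0038  ymid 0.0012 ymean 0.0013 w 0.0097
0.146 199 x max 0.0036  ymid 0.0015 ymean 0.0012 w 0.0155
0.155 2457 x max 0.0168  ymid -0.0000 ymean -0.0003 w 0.0400
nominal px z 0.12 [275.6 234. ]
nominal px z 0.1593 [275.9 213. ]
red 321 263 292 203 228
ellipse ((277.6615295410156, 216.79351806640625), (28.25368881225586, 29.63559913635254), 98.97594451904297)
plane 10002 [-0.2954 -0.0481  0.9542] square err deg [-0.09 -0.01  0.  ]
red h 0.0029799496642326172 tool-frame mid [-0.0014  0.0012  0.1445] mean [0.0008 0.0013 0.1557]
ellipse ctr h 0.003 [0.6646 0.0068 0.0499] tool [-0.0018  0.0013  0.1562]
ellipse ctr h 0.006 [0.6631 0.0075 0.0526] tool [-0.0007  0.0013  0.1532]
tcp [ 0.6167 -0.      0.1984]
```

```bash
python3 -c "
from bench import order
print(order.hand_in())"
```

```text
the job is handed in; nothing more can be done
None
```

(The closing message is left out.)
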